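# Seat a gearbox cover against the fence and the red stop

## Task

Push the aluminium gearbox cover along the bench until its long side lies flush against the steel fence and its end is up against the red stop. Only nudge it with the fingers, it must stay flat on the bench and never be lifted, and leave the socket, the tin and the screwdriver where they are. Finish with the cover seated and the robot clear of it.

Things in the scene. Friction and masses are not known exactly. Their poses are not given: they have to be found in the camera images.
- cover: Grey aluminium gearbox cover lying loose and flat on the bench: block 90 mm along its x, 130 mm along its y, 32 mm high, 0.4 to 0.8 kg; a round rim 68 mm across on top makes it 36 mm high. Origin at the centre of its underside, z up; same either way round. Starts on the robot's side of the fence, between the stops, skewed up to 0.35 rad; slides with ordinary friction.
- fence: Dark steel bar fixed to the bench, 420 mm long (y), 30 mm thick, 34 mm high. Origin at bench level on its working face (the one towards the robot), mid length; x points from that face into the bar, away from the robot, y along the bar, z up. A seated cover has its 130 mm side on this face and its origin at x = -45 mm in this frame.
- red_stop: Red block fixed near one end of the fence, either end: stands out 60 mm from the working face towards the robot (its -x), 30 mm wide along the fence (y), 36 mm high; black clamp knob over the fence, up to 52 mm. Origin at bench level on the line of the working face, mid width; axes as the fence's. A seated cover's origin is 80 mm from it along y, towards the blue stop.
- blue_stop: The same block in blue, fixed near the other end of the fence, 330 mm from the red one between centres; origin and axes likewise. Not used in this job.
- socket: Bystander: steel wrench socket standing upright and loose on the bench, 32 mm across, 45 mm high; origin at the centre of its underside.
- tin: Bystander: small round tin with a yellow label standing loose on the bench, 64 mm across, 70 mm high; origin at the centre of its underside.
- screwdriver: Bystander: screwdriver about 200 mm long lying loose on the bench off to the robot's left; origin on the bench under it, x along it towards the tip.
Things that resemble listed ones, but are neither listed nor needed, are in the scene too. Several things look just like the red_stop: the one meant starts nearest to the robot's base.

How it is judged:
By the outcome, as a careful person would: the job done as asked, in the order asked, and still so for the second after the job is handed in, with the robot touching nothing.
It also fails if it takes over 51 s, if anything falls off the work surface, if the arm or the gripper's body presses on something with over 40 N, if the wrist force passes 120 N, or if a joint passes its speed limit or range.

## Robot

A 7-joint arm with a two-finger parallel gripper is mounted at the origin on the work surface. World frame = base frame: x ahead of the robot, y to its left, z up, the work surface at z = 0. Lengths are in m, angles in rad, forces in N, time in s.
With the tool pointing down it reaches from about 0.4 to 0.875 m from the base axis. Payload 19.3 kg.
Tool frame: the origin (TCP) lies midway between the tips of the shut fingers; the grasp point (between the pads) lies 19 mm behind it (bot.pinch_z is the distance from the TCP to the grasp point, in m); z points along the fingers, y is the line along which they close (so a half turn about z gives the same grasp; the last joint's range is limited). The gripper opens to 85 mm and grips with 20 to 120 N. Pads are 22 mm wide; open, the fingers measure 114 mm over their backs; the gripper's body (76 mm by 85 mm) begins 54 mm behind the grasp point. The pads swing forward as they close: fully open they stand 13 mm farther back than shut.
Start: joints at [1.216, 0.521, -0.036, 1.599, 0.021, 1.021, -0.113], TCP at [0.176, -0.6, 0.231] pointing down, gripper open.
Joint ranges: [-2.91, 2.91], [-0.3, 2.13], [-1.5, 1.42], [0.17, 2.43], [-1.26, 4.41], [0.16, 1.93], [-2.52, 2.52]. Speed limits (rad/s): [1.89, 1.89, 2.39, 2.39, 3.01, 3.01, 3.01].

## Interface

Orientations are given as [roll, pitch, yaw] about the fixed x, y, z axes, in that order (R = Rz(yaw) Ry(pitch) Rx(roll)).
In Python, from workcell import observe, viewer, bot gives the robot as it stands. The module is installed in compiled form; this text tells all that it offers.
- The arm moves only by the tool play_rows, never from a script. Its argument "motion" is a list of rows, each a list of 7 numbers: the shift along the tool's x, y, z in cm, then the turn, a rotation vector about the tool's x, y, z in rad, then the opening, from -1 (shut) to 1 (fully open), so that 0 is half open. A call has exactly 5 rows; each row is the pose to reach, as a shift and turn from the pose commanded when the call began, along the tool's axes at that moment; what a row does not reach only later rows make up. A row lasts 1/10 s, in which the tool goes at most 50 mm and 8.59 degrees, less where a joint would pass 70% of its speed; a pose out of reach is approached as far as the arm can. A call with a gripper value outside its range is refused whole. The fingers move at their own pace and stop on an object; "squeeze" is the grip in N (left out, the last holds). Time passes only in rows, so rows that repeat a pose let the fingers close, or fill a call up. It gives the time, the measured TCP pose, the force, the opening and the grip force at its end, in the units of the state.
- observe(): the state, without advancing time (a new reading comes with each control period).
- viewer.grab_frame(name): name is "side" or "top"; returns (picture, depth): 480x640x3 uint8, red, green, blue; 480x640 float32, m along the optical axis (not along the pixel's ray), 0 where there is no reading.
- viewer.camera_info(name): a dict with "fx", "fy", "cx", "cy" (pixels), "R" (3x3) and "t" (3): a world point X has camera coordinates R X + t. Camera axes: x right, y down, z forward; pixel columns grow to the right and rows downward; lengths in m; the calibration is good to about 2 mm. A picture is of the moment at which its call begins. camera_info takes no time and is no camera call.
- bot.job_done(): hands the job in; it is judged then, once.
The state is a dict: "clock": time; "qpos": joint angles; "qd": joint speeds; "joint_efforts": joint torques, N m; "position": TCP position; "tool_rot": TCP orientation; "force": force on the tool from outside, world axes, zero at the start; "moment": the same for the moment, N m; "grip_width": finger opening in m; "finger_force": force on a finger pad.
Only numpy, scipy, OpenCV 4.12 (cv2) and the standard library are available. Lean on these libraries where they do the work, as an engineer would, in place of code of your own. Each camera call takes 0.05 s, during which the arm holds its last target. There are 200 camera calls.

## Working session

There is one attempt and no reset: what is moved stays moved. The work goes in short steps, Python scripts to look and compute and a tool call to move; the robot and the scene stay as the last step left them, time stands still between calls to the robot, and variables do not carry over. Pictures are saved under pics/ and viewed, at most 10 in all, crops included, and the job is handed in when it is done.

Besides the shell and the picture viewer there is one more tool, called after "Emit:" in YAML: its name, and indented under it one key for each argument. play_rows: Moves the arm, as the interface text tells. Its arguments: {"type":"object","properties":{"motion":{"type":"array"},"squeeze":{"type":"number"}},"required":["motion"]}

```bash
mkdir -p pics; cat > h.py <<'E'
import numpy as np, cv2
from workcell import observe, viewer, bot
def grab(n,name):
    im,d=viewer.grab_frame(n); cv2.imwrite(f'pics/{name}.png',im[:,:,::-1]); np.save(f'pics/{name}.npy',d); return im,d
def cloud(n,d):
    c=viewer.camera_info(n); v,u=np.mgrid[:480,:640]
    p=np.stack([(u-c['cx'])/c['fx']*d,(v-c['cy'])/c['fy']*d,d],-1)
    return (p-np.array(c['t']))@np.array(c['R'])
E
python3 - <<'E'
from h import *
print(observe())
for n in('top','side'):
    im,d=grab(n,n+'0'); c=viewer.camera_info(n); print(n,c,-np.array(c['R']).T@c['t'])
E
```

```text
{'clock': 0.0, 'qpos': array([ 1.21579934,  0.52202416, -0.03631001,  1.5999767 ,  0.02119225,
        1.02110979, -0.11279457]), 'qd': array([-0.00193557,  0.00079575,  0.00026763, -0.00094669,  0.00143328,
        0.00246015, -0.00284522]), 'joint_efforts': array([-5.59134660e-04, -9.27121067e+01,  1.98022798e+00, -3.69944143e+01,
        1.79720821e-02,  8.08005687e-03, -5.77806850e-05]), 'position': array([ 0.17546709, -0.59952217,  0.23073082]), 'tool_rot': array([-3.14046239e+00,  8.27280007e-05,  2.84772783e-01]), 'force': array([0.03862676, 0.74562473, 0.42262384]), 'moment': array([ 0.00558937, -0.02928524, -0.03410961]), 'finger_force': 0.0, 'grip_width': 0.08548208640015227}
top {'fx': 508.8130057802362, 'fy': 508.8130057802362, 'cx': 322.26409682205195, 'cy': 233.96158087196406, 'R': array([[-0.01282224, -0.99990941,  0.00409426],
       [-0.98732904,  0.01201302, -0.15823099],
       [ 0.15816747, -0.00607126, -0.98739364]]), 't': array([0.07246405, 0.64860605, 1.11627785])} [0.4647579  0.07144298 1.20453854]
side {'fx': 607.1231143469205, 'fy': 607.1231143469205, 'cx': 329.2648050402093, 'cy': 234.193097856285, 'R': array([[-0.94471401, -0.32786556,  0.004429  ],
       [-0.22681233,  0.64366481, -0.73092529],
       [ 0.23679443, -0.69151991, -0.68244312]]), 't': array([0.62008646, 0.12931194, 1.09078542])} [0.356842   0.87437127 0.83617001]
```

View pics/top0.png

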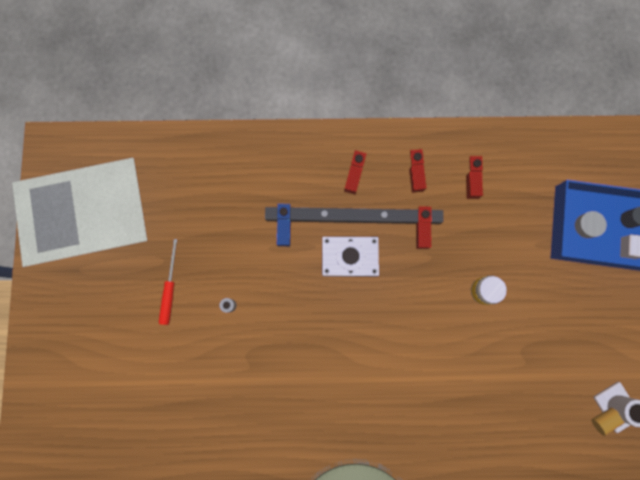

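View pics/side0.png

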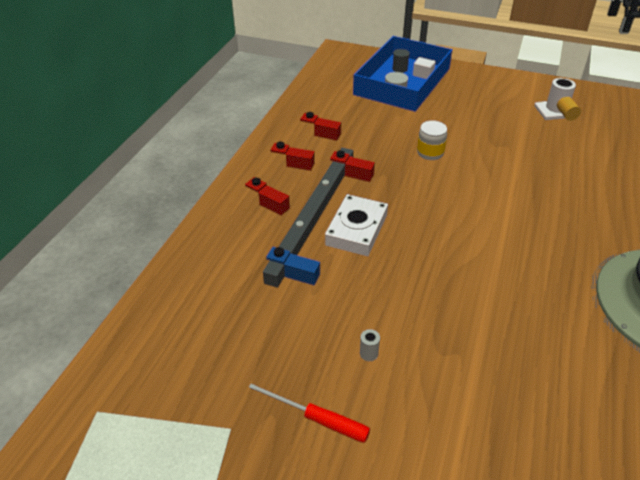

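The top view shows the fence at (265–443, 215). The blue stop is at (284,225) and the cover at (350,256). The red candidates are (425,228) on the fence, and decoys at (355,172), (418,170) and (476,177). The one at (425,228) is nearest the base and is fixed to the fence. The socket is at (227,305), the tin at (491,290) and the screwdriver at (170,280).

```bash
cat >> h.py <<'E'
def rect(P): 
    (c,s,a)=cv2.minAreaRect((P[:,:2]*1000).astype(np.float32)); return np.round(c,1),np.round(s,1),round(a,2)
def topcover(n,im,d,box):
    # points of cover's top by height & greyness, in a world box x0,x1,y0,y1
    W=cloud(n,d); z=W[...,2]; s=im.max(2).astype(int)-im.min(2)
    m=(d>0)&(z>.024)&(z<.045)&(s<45)&(im.min(2)>100)&(W[...,0]>box[0])&(W[...,0]<box[1])&(W[...,1]>box[2])&(W[...,1]<box[3])
    m=cv2.morphologyEx(m.astype(np.uint8),cv2.MORPH_OPEN,np.ones((3,3)))
    return W[m>0]
E
python3 - <<'E'
from h import *
for n in('top','side'):
    im=cv2.imread(f'pics/{n}0.png')[:,:,::-1]; d=np.load(f'pics/{n}0.npy'); W=cloud(n,d)
    P=topcover(n,im,d,(.3,.75,-.2,.25)); print(n,'cover',len(P),np.median(P[:,2]),rect(P))
    r,g,b=[im[...,i].astype(int) for i in range(3)]
    B=(W[...,0]>.5)&(W[...,0]<.85)&(abs(W[...,1])<.35)&(W[...,2]>.02)
    for nm,m in(('red',(r>2.2*g)&(r>2.2*b)&(r>90)),('blue',(b>1.5*r)&(b>60)),('dark',(r<100)&(abs(r-b)<25)&(W[...,2]<.045))):
        k,l,st,_=cv2.connectedComponentsWithStats((m&B).astype(np.uint8))
        for i in range(1,k):
            if st[i,4]>60:
                Q=W[l==i]; print(nm,st[i],rect(Q),np.percentile(Q[:,2],[5,50,95]).round(3))
                if nm=='dark' : 
                    T=Q[Q[:,2]>.030]; print('  dark top',rect(T))
    B=(W[...,2]>.02)&(W[...,0]>.3)&(W[...,0]<.65)
    k,l,st,_=cv2.connectedComponentsWithStats(B.astype(np.uint8))
    for i in range(1,k):
        if st[i,4]>60: print('obj',st[i],W[l==i].min(0).round(3),W[l==i].max(0).round(3))
im=cv2.imread('pics/top0.png'); cv2.imwrite('pics/crop0.png',cv2.resize(im[180:300,240:460],None,fx=3.5,fy=3.5,interpolation=2))
E
```

```text
top cover 1999 0.03237796511181987 (array([633.2,  -9.8]), array([154.7, 150.4]), 89.19)
red [345 151  21  41 418] (array([803.2, -15.5]), array([27.7, 94.3]), 73.82) [0.032 0.037 0.044]
red [411 150  15  40 439] (array([ 803.9, -164. ]), array([93.2, 29.5]), 3.22) [0.029 0.036 0.044]
red [468 156  15  41 465] (array([ 787.6, -301.2]), array([30.1, 94.9]), 88.38) [0.029 0.036 0.044]
red [417 207  15  41 470] (array([ 666.1, -174. ]), array([29.4, 93.5]), 86.5) [0.03  0.036 0.044]
blue [277 204  13  41 459] (array([676.9, 155.8]), array([29.2, 94.4]), 89.35) [0.032 0.037 0.045]
dark [266 207  12  13 134] (array([704.7, 183.7]), array([25.9, 28.6]), 86.59) [0.025 0.033 0.037]
  dark top (array([704.8, 183.8]), array([25.9, 28.6]), 85.88)
dark [ 290  206  128   17 1476] (array([698.5, -10.2]), array([299. ,  29.3]), 88.07) [0.028 0.033 0.037]
  dark top (array([699., -10.]), array([298.4,  29.3]), 88.24)
dark [432 210  11  13 131] (array([ 693.1, -205.4]), array([25. , 27.6]), 88.43) [0.026 0.033 0.037]
  dark top (array([ 693.1, -205.4]), array([25. , 27.4]), 89.58)
dark [343 248  16  
[... 1623 characters left out ...]
(array([599.2,  -3.3]), array([36. , 38.7]), 17.67)
dark [263 257  22  25 321] (array([704.3, 182.4]), array([34.5, 37.5]), 89.28) [0.022 0.034 0.037]
  dark top (array([704.4, 182.4]), array([34.3, 37.6]), 89.02)
obj [ 394   42   59   65 1643] [ 0.357 -0.755  0.02 ] [0.65  0.874 0.836]
obj [418 121  29  35 847] [ 0.357 -0.342  0.02 ] [0.546 0.874 0.836]
obj [356 159  19  18 244] [ 0.615 -0.193  0.02 ] [ 0.65  -0.154  0.04 ]
obj [ 325  195   63   55 2213] [ 0.357 -0.07   0.02 ] [0.644 0.874 0.836]
obj [303 259  17  21 259] [0.357 0.137 0.02 ] [0.649 0.874 0.836]
obj [360 330  20  26 423] [0.357 0.265 0.02 ] [0.505 0.874 0.836]
obj [305 403  65  36 853] [0.357 0.412 0.02 ] [0.547 0.874 0.836]
```

View pics/crop0.png

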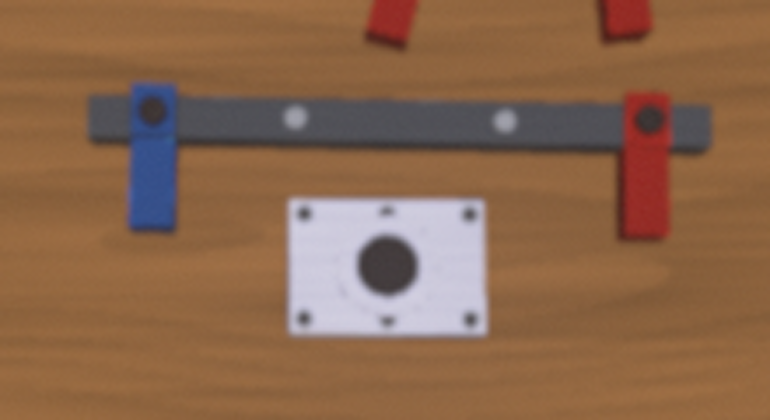

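The crop confirms it: the red stop at (645,165 in the crop) is clamped on the fence, and the cover is nearly parallel to the fence. I'll refine the cover pose and work out the first move.

```bash
cat >> h.py <<'E'
from scipy.spatial.transform import Rotation as Ro
def row(x,y,z,yaw):
    s=observe(); R=Ro.from_euler('xyz',s['tool_rot'])
    d=R.inv().apply(np.array([x,y,z])-s['position'])*100
    r=(R.inv()*Ro.from_euler('xyz',[np.pi,0,yaw])).as_rotvec()
    print('row',d.round(2),r.round(3),'t',s['clock'],'pos',s['position'].round(4),'F',s['force'].round(1))
E
cat > m.py <<'E'
from h import *
def meas(tag,box=(.45,.7,-.2,.12),new=True):
    for n in('top','side'):
        if new: im,d=grab(n,n+tag)
        else: im=cv2.imread(f'pics/{n}{tag}.png')[:,:,::-1]; d=np.load(f'pics/{n}{tag}.npy')
        W=cloud(n,d); P=topcover(n,im,d,box); 
        m=(im.min(2)>100)&(im.max(2).astype(int)-im.min(2)<45)&(W[...,2]>.028)&(W[...,2]<.045)&(W[...,0]>box[0])&(W[...,0]<box[1])&(W[...,1]>box[2])&(W[...,1]<box[3])
        k,l,st,_=cv2.connectedComponentsWithStats(m.astype(np.uint8),connectivity=4); i=1+st[1:,4].argmax()
        print(n,st[i],rect(W[l==i]))
E
python3 - <<'E'
from m import *
meas('0',new=False)
row(.37,-.42,.2,.1); row(.50,0,.15,-.03)
E
```

```text
top [ 323  236   56   39 1806] (array([ 6.019e+02, -5.000e-01]), array([128.7,  89. ]), 88.36)
side [ 325  195   63   51 1790] (array([598.4,  -1.8]), array([136.6,  91.2]), 88.49)
row [ 23.71 -11.77   3.09] [-0.001  0.     0.185] t 0.1 pos [ 0.1755 -0.5996  0.2308] F [-0.5 -0.4 -1. ]
row [ 47.99 -48.42   8.12] [-0.001  0.     0.315] t 0.1 pos [ 0.1755 -0.5996  0.2308] F [-0.5 -0.4 -1. ]
```

Emit:
play_rows:
  motion:
    - [4.5,-2.2,0.5,0,0,0.04,1]
    - [9,-4.4,1,0,0,0.08,1]
    - [13.5,-6.6,1.5,0,0,0.12,1]
    - [18,-8.8,2,0,0,0.16,1]
    - [22.5,-11,2.5,0,0,0.185,1]

```text
clock: 0.6
position: [0.3604, -0.4306, 0.2062]
tool_rot: [-3.141, 0.0, 0.098]
force: [0.0, -1.1, 0.6]
grip_width: 0.0856
finger_force: 0.0
```

```bash
python3 -c "
from h import *
row(.49,0,.12,-.03)"
```

```text
row [ 17.11 -41.58   8.62] [-0.     0.     0.128] t 0.6 pos [ 0.3604 -0.4306  0.2062] F [ 0.  -1.1  0.6]
```

Emit:
play_rows:
  motion:
    - [1.9,-4.6,0,0,0,0.03,1]
    - [3.8,-9.2,0,0,0,0.06,1]
    - [5.7,-13.8,0,0,0,0.09,1]
    - [7.6,-18.4,0,0,0,0.128,1]
    - [9.5,-23,0,0,0,0.128,1]

```text
clock: 1.1
position: [0.4311, -0.1919, 0.2064]
tool_rot: [3.142, 0.0, -0.03]
force: [1.5, -0.3, -0.0]
grip_width: 0.0851
finger_force: 0.0
```

```bash
python3 -c "
from h import *
row(.495,0,.06,-.03)"
```

```text
row [  5.82 -19.37  14.64] [0. 0. 0.] t 1.1 pos [ 0.4311 -0.1919  0.2064] F [ 1.5 -0.3 -0. ]
```

Emit:
play_rows:
  motion:
    - [1.3,-4.3,2,0,0,0,1]
    - [2.6,-8.6,4,0,0,0,1]
    - [3.9,-12.9,6,0,0,0,1]
    - [5.2,-17.2,9,0,0,0,1]
    - [5.8,-19.3,12,0,0,0,1]

```text
clock: 1.6
position: [0.4955, 0.0007, 0.0859]
tool_rot: [-3.14, -0.002, -0.026]
force: [1.2, 0.1, 0.7]
grip_width: 0.0857
finger_force: 0.0
```

```bash
python3 -c "
from h import *
row(.5,0,.004,-.03)"
```

```text
row [0.44 0.07 8.19] [-0.001 -0.002  0.004] t 1.6 pos [0.4955 0.0007 0.0859] F [1.2 0.1 0.7]
```

Emit:
play_rows:
  motion:
    - [0,0,2.5,0,0,0,1]
    - [0,0,5,0,0,0,1]
    - [0,0,6.5,0,0,0,1]
    - [0,0,7.8,0,0,0,1]
    - [0,0,8.1,0,0,0,1]

```text
clock: 2.1
position: [0.4938, -0.0026, 0.0043]
tool_rot: [3.141, 0.002, -0.028]
force: [0.1, 0.2, 0.1]
grip_width: 0.0853
finger_force: 0.0
```

```bash
python3 - <<'E'
from h import *
row(.54,0,.004,-.03)
im,d=grab('side','side1'); cv2.imwrite('pics/c1.png',cv2.resize(im[120:320,240:520,::-1],None,fx=2.5,fy=2.5))
E
```

```text
row [ 4.61 -0.39  0.02] [0.    0.002 0.002] t 2.1 pos [ 0.4938 -0.0026  0.0043] F [0.1 0.2 0.1]
```

View pics/c1.png

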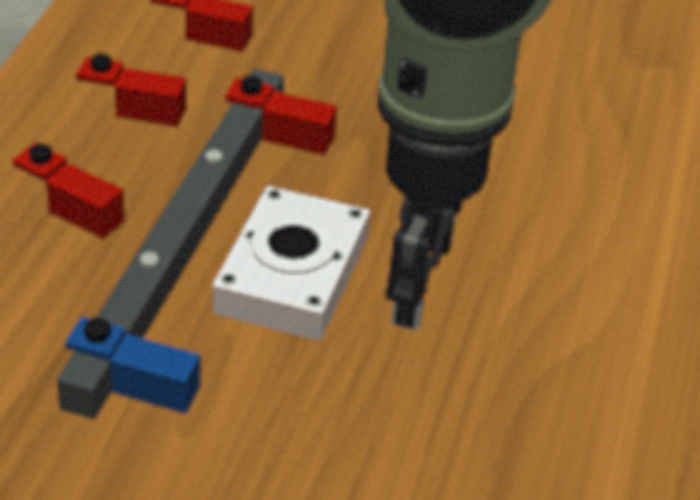

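The side view shows the two open fingers at (410,290), just off the bench and parallel to the cover's long side, with nothing in between. Now I push.

Emit:
play_rows:
  motion:
    - [1.5,0,0,0,0,0,1]
    - [3,0,0,0,0,0,1]
    - [4,0,0,0,0,0,1]
    - [4.5,0,0,0,0,0,1]
    - [5.0,0,0,0,0,0,1]

```text
clock: 2.65
position: [0.5443, -0.004, 0.0057]
tool_rot: [-3.142, 0.0, -0.028]
force: [-4.2, 1.0, 3.0]
grip_width: 0.0854
finger_force: 1.9
```

Emit:
play_rows:
  motion:
    - [0.5,0,0,0,0,0,1]
    - [1,0,0,0,0,0,1]
    - [1.5,0,0,0,0,0,1]
    - [2.0,0,0,0,0,0,1]
    - [2.5,0,0,0,0,0,1]

```text
clock: 3.15
position: [0.5684, -0.0048, 0.0054]
tool_rot: [3.141, 0.002, -0.028]
force: [-6.7, -0.1, 6.2]
grip_width: 0.0855
finger_force: 3.1
```

```bash
python3 -c "
from m import *
meas('2',(.5,.72,-.15,.12)); row(.583,0,.004,-.03)"
```

```text
top [323 226  11  34 106] (array([632.8,  51.1]), array([23.5, 78.2]), 89.08)
side [ 313  192   49   52 1367] (array([624.8,  -1.1]), array([134.6,  89.8]), 89.58)
row [ 1.35 -0.51  0.14] [0.    0.    0.002] t 3.25 pos [ 0.5694 -0.0047  0.0054] F [ 0.4 -0.5 -0.5]
```

Emit:
play_rows:
  motion:
    - [0.4,0,0,0,0,0,1]
    - [0.7,0,0,0,0,0,1]
    - [1.0,0,0,0,0,0,1]
    - [1.2,0,0,0,0,0,1]
    - [1.35,0,0,0,0,0,1]

```text
clock: 3.75
position: [0.5817, -0.005, 0.0053]
tool_rot: [3.141, 0.003, -0.028]
force: [-16.8, 1.8, 13.7]
grip_width: 0.0855
finger_force: 8.7
```

Emit:
play_rows:
  motion:
    - [0.1,0,0,0,0,0,1]
    - [0.2,0,0,0,0,0,1]
    - [0.3,0,0,0,0,0,1]
    - [0.3,0,0,0,0,0,1]
    - [0.3,0,0,0,0,0,1]

```text
clock: 4.25
position: [0.5817, -0.0051, 0.005]
tool_rot: [3.141, 0.008, -0.028]
force: [-28.5, 2.7, 20.4]
grip_width: 0.0851
finger_force: 14.2
```

Emit:
play_rows:
  motion:
    - [-1,0,0,0,0,0,1]
    - [-3,0,0,0,0,0,1]
    - [-5,0,-2,0,0,0,1]
    - [-5,-1,-6,0,0,0,0]
    - [-5,-3,-9,0,0,0,-1]

```text
clock: 4.75
position: [0.5369, 0.0252, 0.0973]
tool_rot: [3.141, -0.001, -0.03]
force: [0.5, 1.4, -0.6]
grip_width: 0.0591
finger_force: 0.0
```

```bash
python3 -c "
from m import *
meas('3',(.5,.72,-.15,.12)); row(.641,.102,.095,-.03)
for y in (.06,.08,.1,.12,.14,.16):
    pass
d=np.load('pics/top3.npy'); W=cloud('top',d)
import cv2
im=cv2.imread('pics/top3.png')[180:300,240:460]; im2=cv2.imread('pics/side3.png')[140:320,240:460]
cv2.imwrite('pics/c3.png',np.vstack([cv2.resize(im,(550,300)),cv2.resize(im2,(367,300)) if 0 else cv2.copyMakeBorder(cv2.resize(im2,(367,300)),0,0,0,183,0)]))"
```

```text
top [323 219  56  21 610] (array([678.6,   3.2]), array([ 45.7, 134.1]), 14.47)
side [ 306  190   65   53 1807] (array([636.6,  -2.9]), array([136.1,  92.6]), 88.07)
row [ 9.98 -7.56  0.53] [-0.002 -0.007  0.004] t 4.85 pos [0.5392 0.029  0.0994] F [0.4 0.5 0.1]
```

View pics/c3.png

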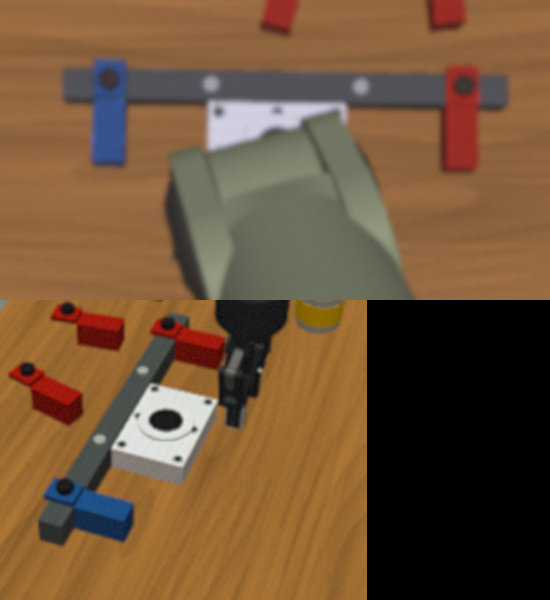

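The cover at (165,430) is against the fence. Next I go to its left end.

Emit:
play_rows:
  motion:
    - [2.5,-2,0,0,0,0,-1]
    - [5.5,-4,0,0,0,0,-1]
    - [8,-6,0,0,0,0,-1]
    - [10,-7.5,0,0,0,0,-1]
    - [10,-7.5,0.5,0,0,0,-1]

```text
clock: 5.35
position: [0.6412, 0.1008, 0.0902]
tool_rot: [-3.14, -0.003, -0.026]
force: [-0.8, 0.7, -0.2]
grip_width: -0.0003
finger_force: 0.0
```

```bash
python3 -c "
from m import *
row(.641,.1,.012,-.03)"
```

```text
row [-0.04  0.1   7.82] [-0.002 -0.003  0.004] t 5.35 pos [0.6412 0.1008 0.0902] F [-0.8  0.7 -0.2]
```

Emit:
play_rows:
  motion:
    - [0,0,2,0,0,0,-1]
    - [0,0,4,0,0,0,-1]
    - [0,0,5.5,0,0,0,-1]
    - [0,0,7,0,0,0,-1]
    - [0,0,7.8,0,0,0,-1]

```text
clock: 5.85
position: [0.6384, 0.0981, 0.011]
tool_rot: [3.141, 0.001, -0.028]
force: [0.5, 0.5, 0.0]
grip_width: 0.0001
finger_force: 0.0
```

Emit:
play_rows:
  motion:
    - [0,0.5,0,0,0,0,-1]
    - [0,1,0,0,0,0,-1]
    - [0,1.5,0,0,0,0,-1]
    - [0,2,0,0,0,0,-1]
    - [0,2.5,0,0,0,0,-1]

```text
clock: 6.35
position: [0.6386, 0.0735, 0.0131]
tool_rot: [-3.141, -0.001, -0.028]
force: [0.1, 5.4, 2.8]
grip_width: -0.0002
finger_force: 2.6
```

Emit:
play_rows:
  motion:
    - [0,0.5,0,0,0,0,-1]
    - [0,1,0,0,0,0,-1]
    - [0,1.5,0,0,0,0,-1]
    - [0,2,0,0,0,0,-1]
    - [0,2.5,0,0,0,0,-1]

```text
clock: 6.85
position: [0.6378, 0.0492, 0.0131]
tool_rot: [-3.14, -0.001, -0.028]
force: [-0.5, 6.4, 4.6]
grip_width: 0.0
finger_force: 3.2
```

```bash
python3 -c "
from m import *
meas('4',(.5,.72,-.16,.1)); row(.641,0,.012,-.03)"
```

```text
top [375 220  16  28 253] (array([652.4, -77.1]), array([35.8, 64.5]), 89.65)
side [337 187  38  46 873] (array([615.4, -27.8]), array([143.1,  51.8]), 88.66)
row [0.46 4.8  0.09] [-0.    -0.001  0.001] t 6.95 pos [0.6378 0.0481 0.013 ] F [ 0.5  0.9 -0.1]
```

Emit:
play_rows:
  motion:
    - [0,0.6,0,0,0,0,-1]
    - [0,1.2,0,0,0,0,-1]
    - [0,1.8,0,0,0,0,-1]
    - [0,2.4,0,0,0,0,-1]
    - [0,3,0,0,0,0,-1]

```text
clock: 7.45
position: [0.6369, 0.0192, 0.0128]
tool_rot: [-3.141, -0.001, -0.027]
force: [-1.0, 6.2, 3.5]
grip_width: -0.0003
finger_force: 3.1
```

Emit:
play_rows:
  motion:
    - [0,0.5,0,0,0,0,-1]
    - [0,1,0,0,0,0,-1]
    - [0,1.5,0,0,0,0,-1]
    - [0,2,0,0,0,0,-1]
    - [0,2.3,0,0,0,0,-1]

```text
clock: 7.95
position: [0.6362, -0.0041, 0.0128]
tool_rot: [-3.141, -0.001, -0.028]
force: [-0.1, 5.7, 5.3]
grip_width: -0.0001
finger_force: 3.2
```

Emit:
play_rows:
  motion:
    - [0,0.25,0,0,0,0,-1]
    - [0,0.5,0,0,0,0,-1]
    - [0,0.7,0,0,0,0,-1]
    - [0,0.85,0,0,0,0,-1]
    - [0,1.0,0,0,0,0,-1]

```text
clock: 8.45
position: [0.6359, -0.0136, 0.0128]
tool_rot: [-3.141, -0.001, -0.027]
force: [0.1, 6.5, 4.3]
grip_width: -0.0004
finger_force: 3.3
```

Emit:
play_rows:
  motion:
    - [0,0.15,0,0,0,0,-1]
    - [0,0.3,0,0,0,0,-1]
    - [0,0.45,0,0,0,0,-1]
    - [0,0.55,0,0,0,0,-1]
    - [0,0.65,0,0,0,0,-1]

```text
clock: 8.95
position: [0.6358, -0.0158, 0.0129]
tool_rot: [-3.136, -0.001, -0.025]
force: [-2.1, 28.0, 6.2]
grip_width: -0.0002
finger_force: 14.5
```

Emit:
play_rows:
  motion:
    - [0,-1,0,0,0,0,-1]
    - [0,-2.5,0,0,0,0,-1]
    - [0,-3,-3,0,0,0,-1]
    - [0,-3,-7,0,0,0,-1]
    - [-2,-3,-9,0,0,0,0]

```text
clock: 9.45
position: [0.6184, 0.0101, 0.1051]
tool_rot: [-3.141, -0.004, -0.028]
force: [-0.3, -0.2, 0.6]
grip_width: 0.0134
finger_force: 0.0
```

```bash
python3 -c "
from m import *
row(.5,-.02,.10,-.03); row(.53,-.095,.10,-.03)"
```

```text
row [-11.75   3.34   0.46] [-0.    -0.004  0.002] t 9.45 pos [0.6184 0.0101 0.1051] F [-0.3 -0.2  0.6]
row [-8.54 10.76  0.47] [-0.    -0.004  0.002] t 9.45 pos [0.6184 0.0101 0.1051] F [-0.3 -0.2  0.6]
```

Emit:
play_rows:
  motion:
    - [-3.5,0,0,0,0,0,1]
    - [-7,2,0,0,0,0,1]
    - [-9.5,5.5,0,0,0,0,1]
    - [-9.5,9.5,0,0,0,0,1]
    - [-9.5,10.6,0,0,0,0,1]

```text
clock: 9.95
position: [0.5175, -0.0977, 0.1028]
tool_rot: [3.14, 0.0, -0.032]
force: [0.2, 0.5, 0.4]
grip_width: 0.0841
finger_force: 0.0
```

```bash
python3 -c "
from m import *
meas('5',(.5,.72,-.16,.1)); row(.525,-.095,.004,-.03)"
```

```text
top [ 363  220   56   39 1478] (array([638.6, -94.8]), array([129.4,  90.7]), 88.76)
side [ 324  167   60   45 1547] (array([634.1, -92.4]), array([135.7,  92.6]), 88.83)
row [ 0.67 -0.08  9.85] [ 0.001 -0.    -0.001] t 10.05 pos [ 0.5183 -0.0955  0.1025] F [0.1 0.3 1.3]
```

Emit:
play_rows:
  motion:
    - [0.3,0,2.5,0,0,0,1]
    - [0.3,0,5,0,0,0,1]
    - [0.3,0,7.5,0,0,0,1]
    - [0.3,0,9.2,0,0,0,1]
    - [0.3,0,9.8,0,0,0,1]

```text
clock: 10.55
position: [0.5208, -0.0921, 0.0028]
tool_rot: [-3.141, 0.002, -0.027]
force: [0.8, 0.2, 1.0]
grip_width: 0.0855
finger_force: 0.0
```

Emit:
play_rows:
  motion:
    - [1.2,0,0,0,0,0,1]
    - [2.5,0,0,0,0,0,1]
    - [3.7,0,0,0,0,0,1]
    - [4.4,0,0,0,0,0,1]
    - [4.9,0,0,0,0,0,1]

```text
clock: 11.05
position: [0.5709, -0.0946, 0.0048]
tool_rot: [-3.141, -0.0, -0.028]
force: [0.1, -0.2, 0.0]
grip_width: 0.0852
finger_force: 0.0
```

Emit:
play_rows:
  motion:
    - [0.25,0,0,0,0,0,1]
    - [0.5,0,0,0,0,0,1]
    - [0.7,0,0,0,0,0,1]
    - [0.9,0,0,0,0,0,1]
    - [1.0,0,0,0,0,0,1]

```text
clock: 11.55
position: [0.579, -0.0956, 0.0043]
tool_rot: [3.142, 0.003, -0.029]
force: [-11.2, 0.5, 7.2]
grip_width: 0.0854
finger_force: 5.8
```

Emit:
play_rows:
  motion:
    - [0.1,0,0,0,0,0,1]
    - [0.2,0,0,0,0,0,1]
    - [0.3,0,0,0,0,0,1]
    - [0.3,0,0,0,0,0,1]
    - [0.3,0,0,0,0,0,1]

```text
clock: 12.05
position: [0.579, -0.0957, 0.004]
tool_rot: [3.141, 0.009, -0.029]
force: [-25.1, 3.2, 19.1]
grip_width: 0.0855
finger_force: 12.7
```

Emit:
play_rows:
  motion:
    - [-1,0,0,0,0,0,1]
    - [-3.5,0,0,0,0,0,1]
    - [-6,0,-2,0,0,0,1]
    - [-8,-1,-6,0,0,0,1]
    - [-9,-4,-10,0,0,0,1]

```text
clock: 12.55
position: [0.4923, -0.0556, 0.1044]
tool_rot: [3.14, 0.002, -0.032]
force: [1.4, 1.4, 1.5]
grip_width: 0.0854
finger_force: 0.0
```

Emit:
play_rows:
  motion:
    - [-1,-4,-2,0,0,0,1]
    - [-2,-8,-4,0,0,0,1]
    - [-2,-12,-6,0,0,0,1]
    - [-2,-16,-6,0,0,0,1]
    - [-2,-20,-6,0,0,0,1]

```text
clock: 13.05
position: [0.4804, 0.1485, 0.1646]
tool_rot: [-3.141, -0.002, -0.028]
force: [0.0, -1.0, -0.0]
grip_width: 0.0854
finger_force: 0.0
```

```bash
python3 -c "
from m import *
meas('6',(.5,.72,-.16,.1)); row(.525,-.095,.004,-.03)
im=cv2.imread('pics/top6.png')[190:280,250:460]; im2=cv2.imread('pics/side6.png')[110:300,240:420]
cv2.imwrite('pics/c6.png',cv2.resize(im,None,fx=3.7,fy=3.7,interpolation=2)); cv2.imwrite('pics/c6s.png',cv2.resize(im2,None,fx=3,fy=3,interpolation=2))"
```

```text
top [ 363  220   56   40 1849] (array([638.1, -94.8]), array([129.2,  92. ]), 88.42)
side [ 324  166   60   47 1573] (array([634.3, -93.6]), array([133.5,  93.4]), 88.58)
row [ 5.03 24.67 15.95] [-0.003 -0.001  0.008] t 13.15 pos [0.48   0.1523 0.164 ] F [-0.2 -1.1  0.1]
```

View pics/c6.png

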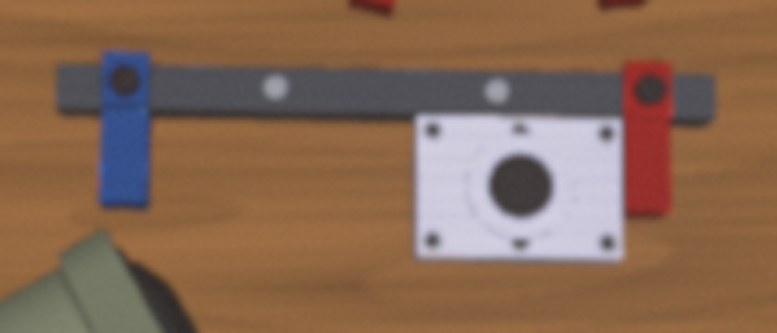

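View pics/c6s.png

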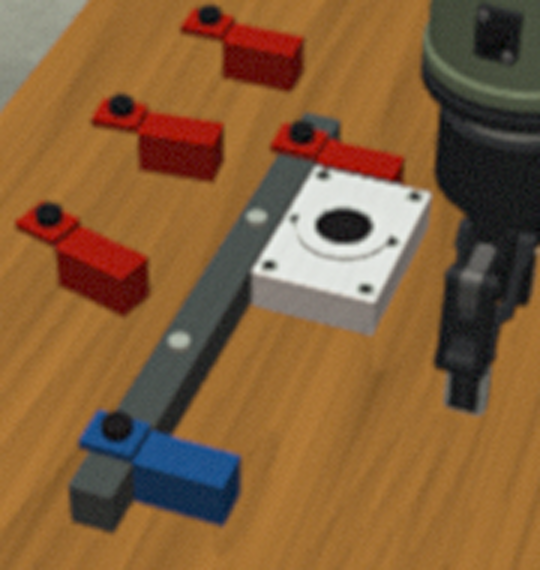

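Both crops show the cover flush against the fence (415–625, 115) and up against the red stop (625,165), with the robot clear and at rest. Handing in.

```bash
python3 -c "
from h import *
print(bot.job_done())"
```

```text
the job is handed in; nothing more can be done
None
```

The cover was pushed flat along the bench until it sat flush on the fence and up against the red stop. The arm never went near the socket, tin or screwdriver and ended clear of the cover, and I handed the job in at about 13 s.

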